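# Grease the carriage of a linear axis with a push-type gun

## Robot

A 6-joint arm with a two-finger parallel gripper is mounted at the origin on the work surface. World frame = base frame: x ahead of the robot, y to its left, z up, the work surface at z = 0. Lengths are in m, angles in degrees, forces in N, time in s.
With the tool pointing down it reaches from about 0.375 to 0.9 m from the base axis. Payload 3.1 kg.
Tool frame: the origin (TCP) lies midway between the tips of the shut fingers; the grasp point (between the pads) lies 19 mm behind it; z points along the fingers, y is the line along which they close (so a half turn about z gives the same grasp; the last joint's range is limited). The gripper opens to 87 mm and grips with 3 to 60 N. Pads are 19 mm wide; open, the fingers measure 117 mm over their backs; the gripper's body (75 mm by 190 mm) begins 51 mm behind the grasp point.
Start: joints at [66.263, 30.224, 82.088, -0, 67.689, -10.227], TCP at [0.146, 0.608, 0.223] pointing down, gripper open.
Joint ranges: [-176.69, 176.69], [-43.24, 126.21], [12.49, 139.97], [-82, 262], [0, 151.66], [-163.58, 163.58]. Speed limits (degrees/s): [159.86, 159.86, 180, 180, 180, 180].

## Interface

Orientations are given as a 3x3 rotation matrix whose columns are the frame's x, y, z axes.
In Python, from rig import read_state, optics, bot gives the robot as it stands. The module is installed in compiled form; this text tells all that it offers.
- The arm moves only by the tool send_rows, never from a script. Its argument "commands" is a list of rows, each a list of 7 numbers: the turn, a rotation vector about the tool's x, y, z in units of 5 degrees (1.0 is 5 degrees), then the shift along the tool's x, y, z in units of 30 mm (1.0 is 30 mm), then the opening, from 0 (shut) to 1 (fully open). In form: [[rx, ry, rz, tx, ty, tz, gripper], ...]. A call has 1 to 20 rows; each row is the pose to reach, as a shift and turn from the pose commanded when the call began, along the tool's axes at that moment; what a row does not reach only later rows make up. A row lasts 1/12 s, in which the tool goes at most 41.7 mm and 7.16 degrees, less where a joint would pass 70% of its speed; a pose out of reach is approached as far as the arm can. A call with a gripper value outside its range is refused whole. The fingers move at their own pace and stop on an object; the grip force is fixed at half the most. Time passes only in rows, so rows that repeat a pose let the fingers close. It gives the time, the measured TCP pose, the force, the opening and the grip force at its end, in the units of the state.
- read_state(): the state, without advancing time (a new reading comes with each control period).
- optics.capture(name): name is "side" or "top" or "wrist"; returns a dict with "image" (420x560x3 uint8, blue, green, red), "intrinsics" (3x3 intrinsics, pixels), "extrinsics" (4x4, takes a point from world to camera coordinates); the wrist camera has in their place "T_tool_cam" (4x4, takes a point from camera to tool coordinates, whose origin is the TCP and whose axes are the flange's). Camera axes: x right, y down, z forward; pixel columns grow to the right and rows downward; lengths in m; the calibration is good to about 2 mm. The wrist camera is an equidistant fisheye: a pixel r from the principal point sees the ray r / f radians off the axis. A picture is of the moment at which its call begins: read the wrist's pose just before it. There is no depth.
- bot.hand_in(): hands the job in; it is judged then, once.
The state is a dict: "time_s": time; "joint_positions": joint angles; "qvel": joint speeds; "tau": joint torques, N m; "position": TCP position; "tcp_rot": TCP orientation; "force": force on the tool from outside, world axes, zero at the start; "moment": the same for the moment, N m; "opening": opening from 0.0 (shut) to 1.0 (fully open); "grasp_force": force on a finger pad.
Only numpy, scipy, OpenCV 4.12 (cv2) and the standard library are available. Lean on these libraries where they do the work, as an engineer would, in place of code of your own. Each camera call takes 0.05 s, during which the arm holds its last target. There are 200 camera calls.

## Task

Take the push-type grease gun out of its bench holder, pass its nozzle through the access hole in the sloping sheet guard on the linear axis's carriage, and press its coupler squarely onto the tilted grease nipple under the guard until it snaps home. Keep pushing so that the barrel moves down against its spring through at least two thirds of its stroke, and finish while still holding the gun pressed down like that. Leave the board, the parts bin and the jar on the bench where they are.

Things in the scene. Friction and masses are not known exactly. Their poses are not given: they have to be found in the camera images.
- gun: loose push-type grease gun, 0.35 kg, standing nozzle down in its holder: aluminium barrel 34 mm across, 88 mm long, black rear cap 31 mm across, 10 mm high; steel nozzle tube 9 mm across with an 18.4 mm coupler at its end. Origin: centre of the barrel's front shoulder; z to the rear along the barrel (up in the holder). Coupler mouth 74 mm before the origin. Grip the barrel 60 mm behind the origin.
- gun_nozzle (a joint): how far (m) the nozzle is pushed into the barrel: 0 relaxed, 0.014 fully in (stop). The spring pushes with 6.5 N at the start of the stroke, rising evenly to 18.5 N at 0.014; two thirds of the stroke is 0.0093.
- gun_seat (a point): point on the gun's axis inside the coupler, 6 mm behind its mouth and 68 mm in front of the barrel's shoulder (relaxed; it moves with the nozzle); axes as the gun. The centre of the nipple's ball head sits here when the coupler has snapped home.
- gun_mouth (a point): centre of the coupler's open mouth, 74 mm in front of the barrel's shoulder (relaxed; moves with the nozzle). Bore 15.4 mm wide; inside, four sprung jaws leave 4.6 mm and spread over the nipple's 8 mm ball: they snap over it at about 8 N, then draw the last 4 mm home by themselves.
- holder: fixed bench holder: dark base plate 100 x 100 x 10 mm, upright aluminium tube 48 mm across, rim 112 mm above the bench. The barrel stands 24 mm deep in its 37.6 mm bore on a ledge 88 mm above the bench, the nozzle hanging in a 23 mm bore below. Origin: centre of the base on the bench, z up. To come clear the gun must rise 100 mm.
- unit: the fixed linear axis: aluminium base 90 mm wide and 250 mm long with two rails, a ball screw, end plates 70 mm high, a black motor at its +y end; 335 mm long in all. Origin: on the bench, about the middle of its whole length; y runs along the rails, the nipple leans to its -x side.
- carriage (a joint): where the carriage (saddle plate 100 x 90 mm, its top 68 mm above the bench) stands along the rails (m), 0 in the middle of the rails, growing to the unit's +y. It is held by the screw and resists 30 N.
- nipple (a point): steel grease nipple on the sloped block on the carriage. Origin: centre of its ball head, 115 mm above the bench; z points out along its axis, leaning 30 degrees (0.52 rad) from vertical towards the unit's -x side; y along the rails. Ball 8 mm across on a 4.4 mm neck; 12 mm below the ball's centre a 13 mm hexagon, then the block.
- guard_hole (a point): centre of the access hole, at the outer face of the guard: a 3 mm sheet plate 62 x 64 mm, square to the nipple's axis, with a 24 mm round hole centred on that axis. The outer face is 25 mm beyond the ball's centre along the nipple's z; axes as nipple.
- board: bystander: green circuit board 110 x 80 mm on two red strips, 57 mm high with its capacitors; origin under its centre.
- parts_bin: bystander: black parts bin 60 x 90 x 45 mm; origin under its centre.
- flux_jar: bystander: small jar 44 mm across, 50 mm high; origin under its centre.
Not all that is in view belongs to the job. There is more than one size of the gun; the one meant has the size given above.

How it is judged (in metres and radians):
On the way, in this order (a step that is already met when the one before it is completed fails the run):
1. the gun is lifted clear of its holder (height (world z) of gun_mouth above 0.114 m and contact force between the fingers and gun above 1 N), for 0.1 s.
2. the coupler has passed through the access hole in the guard (z of gun_mouth in the frame of nipple between -0.012 and 0.021 m and distance between gun_mouth and nipple below 0.023 m), for 0.04 s.
At the end, for the whole second after the job is handed in: Still held by the robot: ball centre within 3 mm of the coupler's seat, gun within 0.12 rad of the nipple's axis, nozzle in by over 9 of 14 mm, over 8 N on the axis unit, gun at rest and clear of the holder (distance between gun_seat and nipple below 0.003 m and angle between the z axis of gun and the z axis of nipple, either way round below 0.12 rad and value of joint gun_nozzle above 0.009 m and contact force between gun and unit above 8 N and contact force between the fingers and gun above 3 N and contact force between gun and holder below 0.1 N and linear speed of gun below 0.02 m/s); the arm keeps its last pose, push and grip.
It fails at once if the board, the parts bin or the jar is pushed away by more than 30 mm (distance of any of board, parts_bin, flux_jar from where it was at the start of the episode above 0.03 m).
It also fails if it takes over 38 s, if anything falls off the work surface, if the arm or the gripper's body presses on something with over 40 N, if the wrist force passes 120 N, or if a joint passes its speed limit or range.

## Working session

There is one attempt and no reset: what is moved stays moved. The work goes in short steps, Python scripts to look and compute and a tool call to move; the robot and the scene stay as the last step left them, time stands still between calls to the robot, and variables do not carry over. Pictures are saved under pics/ and viewed, at most 10 in all, crops included, and the job is handed in when it is done.

Besides the shell and the picture viewer there is one more tool, called as a command line: name --pt "numbers of a row" for each row, then --argument value for the rest. send_rows: Moves the arm, as the interface text tells. Its arguments: {"type":"object","properties":{"commands":{"type":"array","items":{"type":"array","items":{"type":"number"}}}},"required":["commands"]}

```bash
mkdir -p pics; python3 - <<'E'
from rig import read_state, optics, bot
import cv2,numpy as np,pickle
s=read_state();print({k:np.round(v,3).tolist() for k,v in s.items()})
d={}
for n in ("side","top","wrist"):
    c=optics.capture(n);d[n]=c;cv2.imwrite(f"pics/{n}0.png",c["image"])
    print(n,{k:np.round(v,4).tolist() for k,v in c.items() if k!="image"})
pickle.dump((s,d),open("c0.pkl","wb"))
a=np.hstack([cv2.resize(d[n]["image"],(400,300)) for n in ("side","wrist")])
cv2.imwrite("pics/sw0.png",a)
cv2.imwrite("pics/top0b.png",cv2.resize(d["top"]["image"],(800,600),interpolation=cv2.INTER_CUBIC))
cv2.imwrite("pics/side0b.png",cv2.resize(d["side"]["image"],(800,600),interpolation=cv2.INTER_CUBIC))
E
```

```text
{'time_s': 0.0, 'joint_positions': [66.263, 30.278, 82.156, -0.001, 67.689, -10.228], 'qvel': [0.098, -0.054, 0.031, 0.077, -0.037, 0.03], 'tau': [0.0, -44.004, -17.66, 0.063, 0.058, -0.0], 'position': [0.146, 0.607, 0.222], 'tcp_rot': [[-0.972, 0.234, -0.001], [0.234, 0.972, -0.002], [0.0, -0.002, -1.0]], 'force': [0.244, -0.473, -0.222], 'moment': [-0.019, 0.063, -0.032], 'grasp_force': 0.0, 'opening': 1.002}
side {'intrinsics': [[508.1037, 0.0, 275.0089], [0.0, 508.1037, 213.5087], [0.0, 0.0, 1.0]], 'extrinsics': [[0.7935, -0.6081, -0.0243, -0.4308], [-0.3582, -0.4344, -0.8264, 0.2603], [0.492, 0.6645, -0.5625, 0.7621], [0.0, 0.0, 0.0, 1.0]]}
top {'intrinsics': [[399.8876, 0.0, 287.3318], [0.0, 399.8876, 208.1972], [0.0, 0.0, 1.0]], 'extrinsics': [[-0.0111, -0.9998, -0.0167, 0.0009], [-0.9944, 0.0128, -0.1045, 0.5555], [0.1046, 0.0155, -0.9944, 0.7665], [0.0, 0.0, 0.0, 1.0]]}
wrist {'intrinsics': [[325.1923, 0.0, 278.6932], [0.0, 325.1923, 215.0785], [0.0, 0.0, 1.0]], 'T_tool_cam': [[-0.0003, -0.9664, -0.257, 0.0717], [1.0, -0.0003, -0.0003, 0.0012], [0.0002, -0.257, 0.9664, -0.1626], [0.0, 0.0, 0.0, 1.0]]}
```

View pics/top0b.png

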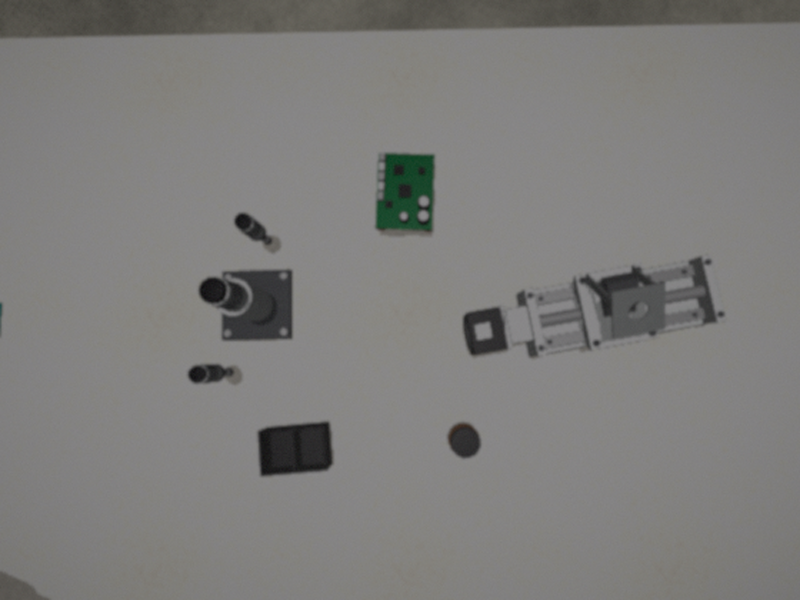

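View pics/side0b.png

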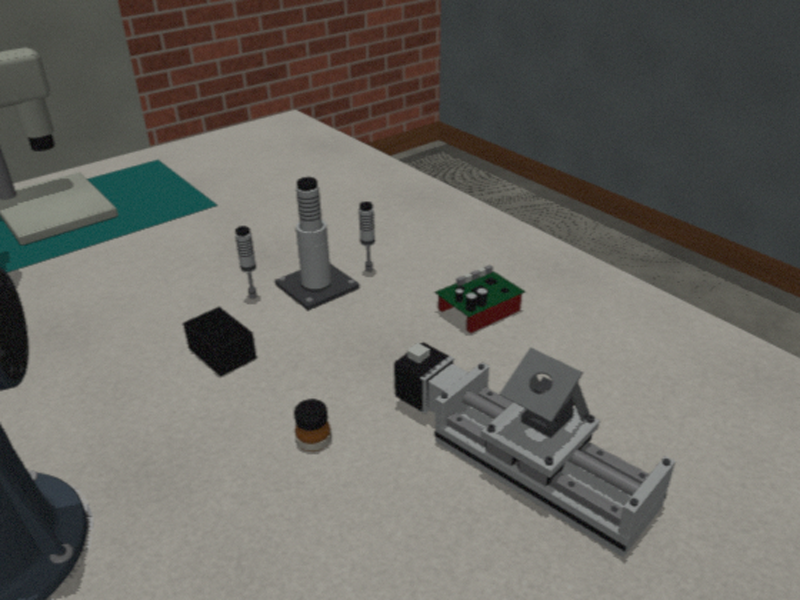

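```bash
cat > h.py <<'E'
import numpy as np,cv2
def proj(c,P):
    P=np.atleast_2d(P);E=c["extrinsics"];q=P@E[:3,:3].T+E[:3,3];q=q@c["intrinsics"].T;return q[:,:2]/q[:,2:]
def ray(c,uv):
    E=c["extrinsics"];R=E[:3,:3];d=R.T@np.linalg.solve(c["intrinsics"],[uv[0],uv[1],1]);return -R.T@E[:3,3],d
def atz(c,uv,z):
    o,d=ray(c,uv);return o+d*(z-o[2])/d[2]
def tri(rs):
    A=0;b=0
    for o,d in rs:
        d=d/np.linalg.norm(d);M=np.eye(3)-np.outer(d,d);A=A+M;b=b+M@o
    return np.linalg.solve(A,b)
def wray(c,s,uv):
    K=c["intrinsics"];v=np.array([uv[0]-K[0,2],uv[1]-K[1,2]])/K[0,0];r=np.hypot(*v)+1e-12
    d=np.array([*(v/r*np.sin(r)),np.cos(r)]);T=c["T_tool_cam"];R=np.array(s["tcp_rot"])
    return np.array(s["position"])+R@T[:3,3],R@T[:3,:3]@d
def wproj(c,s,P):
    R=np.array(s["tcp_rot"]);T=c["T_tool_cam"];p=T[:3,:3].T@(R.T@(np.array(P)-s["position"])-T[:3,3])
    th=np.arctan2(np.hypot(p[0],p[1]),p[2]);K=c["intrinsics"];return K[:2,2]+K[0,0]*th*p[:2]/np.hypot(p[0],p[1])
E
python3 - <<'E'
import pickle,cv2,numpy as np
s,d=pickle.load(open("c0.pkl","rb"));t=d["top"]["image"];e=d["side"]["image"]
up=lambda im,x,y,w,h:cv2.resize(im[y:y+h,x:x+w],(w*4,h*4),interpolation=cv2.INTER_CUBIC)
im=np.full((570,800,3),255,np.uint8)
im[:280,:800]=up(t,318,178,200,70)
im[290:570,:360]=up(t,125,180,90,70)
im[290:570,380:800]=up(e,330,240,105,70)
cv2.imwrite("pics/comp.png",cv2.convertScaleAbs(im,alpha=1.4))
E
```

```text
(no output)
```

View pics/comp.png

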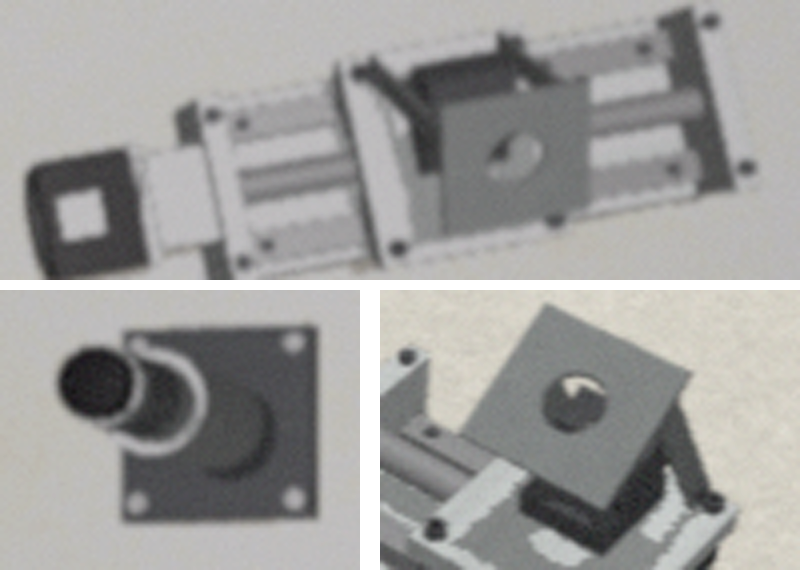

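```bash
cat > m.py <<'E'
import pickle,numpy as np
from h import *
from scipy.optimize import least_squares
s,d=pickle.load(open("c0.pkl","rb"));T,S=d["top"],d["side"]
f=lambda p,x,y,ox,oy:np.array([ox+(p[0]-x+.5)/4-.5,oy+(p[1]-y+.5)/4-.5])
A=lambda p:f(p,0,0,318,178);B=lambda p:f(p,0,290,125,180);C=lambda p:f(p,380,290,330,240)
print("hole top@z",atz(T,A((515,156)),.1367),"side",atz(S,C((575,402)),.1367),"tri",tri([ray(T,A((515,156))),ray(S,C((575,402)))]))
sc=[atz(T,A(p),.070) for p in [(212,115),(243,262),(711,20),(747,167)]]
v1=(sc[0]-sc[2]);v2=sc[1]-sc[3];print("yaw screws",[np.degrees(np.arctan2(-v[0],v[1])) for v in (v1,v2)],np.linalg.norm(v1),sc)
tc=[(440,105),(587,78),(590,210),(440,238)]; # image: TL=+x+y, TR=+x -y, BR -x -y, BL -x +y
scn=[(465,432),(545,303),(692,375),(607,508)]
def frame(yaw):
    c,s_=np.cos(yaw),np.sin(yaw);ux=np.array([c,s_,0]);uy=np.array([-s_,c,0]);k=np.array([0,0,1.])
    n=-.5*ux+.75**.5*k;return np.stack([np.cross(uy,n),uy,n],1)
def pts(q,a,b):
    R=frame(q[3]);return np.array([q[:3]+R@np.array([i*a/2,j*b/2,0]) for i,j in [(1,1),(1,-1),(-1,-1),(-1,1)]]+[q[:3]])
tm=np.array([A(p) for p in tc+[(515,156)]])
# side order decided by best match
for a,b in ((.062,.064),(.064,.062)):
  for sh in range(4):
    o=[scn[(i+sh)%4] for i in range(4)]+[(575,402)];sm=np.array([C(p) for p in o])
    r=least_squares(lambda q:np.r_[(proj(T,pts(q,a,b))-tm).ravel(),(proj(S,pts(q,a,b))-sm).ravel()],[.45,-.15,.137,.15])
    if r.cost<100: print(a,sh,r.cost,r.x,np.degrees(r.x[3]),"nipple",r.x[:3]-.025*frame(r.x[3])[:,2]); print(np.round(r.fun.reshape(-1,2),1).tolist())
hc=[atz(T,B(p),.010) for p in [(123,332),(315,327),(317,517),(123,521)]];print("holder",np.mean(hc,0),[np.linalg.norm(hc[i]-hc[i-1]) for i in range(4)])
print("cap",atz(T,B((96,382)),.186),"side",atz(S,(307.5/1.42857-.2,184/1.42857-.2),.186))
E
python3 m.py
```

```text
hole top@z [ 0.52617606 -0.27831662  0.1367    ] side [ 0.52631856 -0.28066265  0.1367    ] tri [ 0.52686349 -0.27934785  0.13531467]
yaw screws [np.float64(10.094476659508599), np.float64(9.974296122803043)] 0.23925955069970065 [array([ 0.5525518, -0.163171 ,  0.07     ]), array([ 0.48353373, -0.17529613,  0.07      ]), array([ 0.59448726, -0.39872683,  0.07      ]), array([ 0.52495938, -0.41085052,  0.07      ])]
0.062 1 5.993180289386251 [ 0.52653806 -0.27952805  0.13508217  0.17511119] 10.03313193299252 nipple [ 0.5388469  -0.27735033  0.11343154]
[[0.2, -0.3], [0.9, -0.6], [-0.2, -1.2], [1.2, -1.4], [0.3, -0.1], [-0.2, 0.1], [-0.3, -0.6], [-0.9, 0.7], [-1.8, 0.4], [-0.6, 0.4]]
0.064 1 9.934081853933405 [ 0.52653711 -0.27955888  0.13508986  0.18060901] 10.348133995505169 nipple [ 0.53883379 -0.27731353  0.11343923]
[[0.8, -0.8], [0.3, -1.2], [-0.7, -0.7], [1.9, -0.9], [0.4, -0.1], [0.6, -0.2], [-0.5, -1.6], [-1.7, 1.0], [-1.6, 1.4], [-0.5, 0.4]]
holder [0.55032662 0.21508753 0.01      ] [np.float64(0.09712852244967567), np.float64(0.09915763133216975), np.float64(0.09749415733810338), np.float64(0.09894789668018378)]
cap [0.55079093 0.21451846 0.186     ] side [0.54637963 0.2029695  0.186     ]
```

```bash
cat >> m.py <<'E'
print("----")
for z in (.186,.176,.112,.01): print(z,proj(S,[.5506,.2148,z])*1.42857,proj(T,[.5506,.2148,z])*1.42857)
for p in [(272,244),(235,375)]: print("decoy",atz(T,np.array(p)/1.42857,0))
for p in [(378,154),(433,155),(432,232),(377,229)]: print("board",atz(T,np.array(p)/1.42857,.04))
E
python3 m.py | sed -n '/----/,$p'
```

```text
----
0.186 [[305.4033838  180.33228206]] [[212.06800114 289.63583726]]
0.176 [[306.02418364 186.5547607 ]] [[215.23843376 290.66913822]]
0.112 [[309.84866739 224.88880467]] [[233.44407154 296.60268275]]
0.01 [[315.45750506 281.10800817]] [[256.60054319 304.14979301]]
decoy [0.63975706 0.19653802 0.        ]
decoy [0.45012096 0.24698017 0.        ]
board [0.7585015  0.03760935 0.04      ]
board [ 0.75570741 -0.03998094  0.04      ]
board [ 0.64528652 -0.03690853  0.04      ]
board [0.65067362 0.03956227 0.04      ]
```

```bash
cat > g.py <<'E'
import numpy as np
from rig import read_state
from scipy.spatial.transform import Rotation as Ro
yaw=np.radians(10.03);ux=np.array([np.cos(yaw),np.sin(yaw),0]);uy=np.array([-np.sin(yaw),np.cos(yaw),0]);k=np.array([0,0,1.])
n=-.5*ux+.75**.5*k;hole=np.array([.5265,-.2790,.1367]);nip=hole-.025*n
Rg=np.stack([-ux,uy,-k],1);Rf=np.stack([np.cross(uy,-n),uy,-n],1)
def go(P,R):
    s=read_state();R0=np.array(s["tcp_rot"]);p=np.array(s["position"])
    print("t",s["time_s"],"pos",p.round(4),"F",np.round(s["force"],1),"row",np.round(np.r_[np.degrees(Ro.from_matrix(R0.T@R).as_rotvec())/5,R0.T@(np.array(P)-p)/.03],3).tolist())
E
python3 -c "
from g import *
go([.5507,.2148,.235],Rg)"
```

```text
t 0.15 pos [0.1457 0.6072 0.2218] F [ 1.  -0.4  0.7] row [-0.018, -0.008, -4.708, -16.181, -9.565, -0.43]
```

send_rows --pt "0 0 -1 -3.2 -1.9 -0.4 1" --pt "0 0 -2 -6.4 -3.8 -0.43 1" --pt "0 0 -3 -10 -6 -0.43 1" --pt "0 0 -4.7 -14 -8.3 -0.43 1" --pt "0 0 -4.7 -16.18 -9.56 -0.43 1" --pt "0 0 -4.7 -16.18 -9.56 -0.43 1" --pt "0 0 -4.7 -16.18 -9.56 -0.43 1" --pt "0 0 -4.7 -16.18 -9.56 -0.43 1" --pt "0 0 -4.7 -16.18 -9.56 -0.43 1" --pt "0 0 -4.7 -16.18 -9.56 -0.43 1" --pt "0 0 -4.7 -16.18 -9.56 -0.43 1" --pt "0 0 -4.7 -16.18 -9.56 -0.43 1" --pt "0 0 -4.7 -16.18 -9.56 -0.43 1" --pt "0 0 -4.7 -16.18 -9.56 -0.43 1" --pt "0 0 -4.7 -16.18 -9.56 -0.43 1" --pt "0 0 -4.7 -16.18 -9.56 -0.43 1" --pt "0 0 -4.7 -16.18 -9.56 -0.43 1" --pt "0 0 -4.7 -16.18 -9.56 -0.43 1" --pt "0 0 -4.7 -16.18 -9.56 -0.43 1" --pt "0 0 -4.7 -16.18 -9.56 -0.43 1"

```text
time_s: 1.82
position: [0.55, 0.2165, 0.2355]
tcp_rot: [[-0.985, -0.175, -0.0], [-0.175, 0.985, 0.0], [0.0, 0.0, -1.0]]
force: [0.2, -0.4, 0.7]
opening: 0.999
grasp_force: 0.0
```

```bash
python3 - <<'E'
from g import *
from h import *
from rig import optics
go([.5507,.2148,.235],Rg)
s=read_state();c=optics.capture("wrist");print(s["joint_positions"])
im=c["image"].copy()
for z in (.186,.112): 
    for a in np.linspace(0,2*np.pi,40):
        r=.0155 if z>.15 else .024
        u=wproj(c,s,[.5507+r*np.cos(a),.2148+r*np.sin(a),z]);cv2.circle(im,(int(round(u[0])),int(round(u[1]))),0,(0,0,255),-1)
cv2.imwrite("pics/w1.png",cv2.resize(im,(800,600),interpolation=cv2.INTER_CUBIC))
E
```

```text
t 1.8167 pos [0.55   0.2165 0.2355] F [ 0.2 -0.4  0.7] row [0.001, -0.004, 0.014, -0.014, -0.06, 0.017]
[ 1.06602103e+01  2.67636424e+01  8.62659089e+01  5.55591786e-03
  6.69915578e+01 -8.94407863e+01]
```

View pics/w1.png

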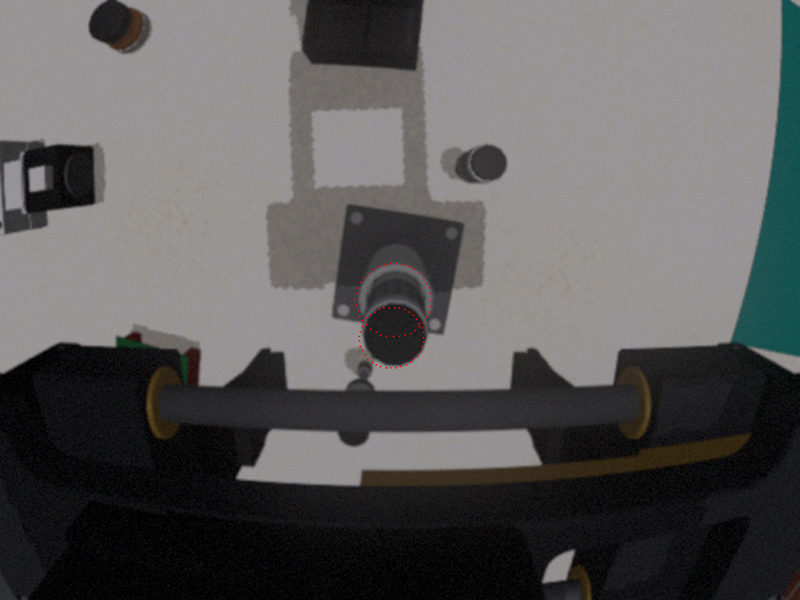

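send_rows --pt "0 0 0 0 -0.03 1 1" --pt "0 0 0 0 -0.03 2 1" --pt "0 0 0 0 -0.03 3 1" --pt "0 0 0 0 -0.03 3.55 1" --pt "0 0 0 0 -0.03 3.55 1" --pt "0 0 0 0 -0.03 3.55 1" --pt "0 0 0 0 -0.03 3.55 0" --pt "0 0 0 0 -0.03 3.55 0" --pt "0 0 0 0 -0.03 3.55 0" --pt "0 0 0 0 -0.03 3.55 0" --pt "0 0 0 0 -0.03 3.55 0" --pt "0 0 0 0 -0.03 3.55 0" --pt "0 0 0 0 -0.03 3.55 0" --pt "0 0 0 0 -0.03 3.55 0" --pt "0 0 0 0 -0.03 3.55 0" --pt "0 0 0 0 -0.03 3.55 0" --pt "0 0 0 0 -0.03 3.55 0" --pt "0 0 0 0 -0.03 3.55 0"

```text
time_s: 3.37
position: [0.5511, 0.2146, 0.1289]
tcp_rot: [[-0.985, -0.173, -0.0], [-0.173, 0.985, 0.0], [0.0, 0.0, -1.0]]
force: [-0.8, 0.9, 0.9]
opening: 0.385
grasp_force: 30.0
```

send_rows --pt "0 0 0 0 0 -0.5 0" --pt "0 0 0 0 0 -1 0" --pt "0 0 0 0 0 -1.6 0" --pt "0 0 0 0 0 -2.4 0" --pt "0 0 0 0 0 -3.2 0" --pt "0 0 0 0 0 -4 0" --pt "0 0 0 0 0 -4.8 0" --pt "0 0 0 0 0 -5.6 0" --pt "0 0 0 0 0 -6.2 0" --pt "0 0 0 0 0 -6.6 0" --pt "0 0 0 0 0 -6.6 0" --pt "0 0 0 0 0 -6.6 0"

```text
time_s: 4.37
position: [0.5506, 0.2144, 0.3263]
tcp_rot: [[-0.985, -0.173, -0.001], [-0.173, 0.985, -0.0], [0.001, -0.0, -1.0]]
force: [0.5, -0.5, -3.8]
opening: 0.386
grasp_force: 30.0
```

```bash
python3 - <<'E'
from g import *
# standoff: mouth 45mm beyond ball along n ; TCP is mouth+74+41=115 mm further back
P=nip+(.055+.115)*n
print(nip,P); go(P,Rf)
s=read_state();print(s["joint_positions"])
E
```

```text
[ 0.53880896 -0.27682295  0.11504936] [ 0.45510804 -0.29162688  0.26227368]
t 4.3667 pos [0.5506 0.2144 0.3263] F [ 0.5 -0.5 -3.8] row [-0.004, -6.011, -0.007, 6.06, -16.058, 2.144]
[ 1.04499671e+01  2.18356029e+01  7.93993062e+01 -1.10183262e-02
  7.88179504e+01 -8.95383886e+01]
```

send_rows --pt "0 -0.3 0 0.3 -0.5 0 0" --pt "0 -0.8 0 0.8 -1.4 0 0" --pt "0 -1.2 0 1.2 -2.3 0 0" --pt "0 -1.6 0 1.6 -3.3 0 0" --pt "0 -2 0 2 -4.3 0 0" --pt "0 -2.4 0 2.4 -5.3 0 0" --pt "0 -2.8 0 2.8 -6.3 0 0" --pt "0 -3.2 0 3.2 -7.3 0 0" --pt "0 -3.6 0 3.6 -8.3 0 0" --pt "0 -4 0 4 -9.3 0 0" --pt "0 -4.4 0 4.4 -10.3 0 0" --pt "0 -4.8 0 4.8 -11.3 0 0" --pt "0 -5.2 0 5.2 -12.3 0 0" --pt "0 -5.6 0 5.6 -13.3 0.3 0" --pt "0 -6 0 6 -14.3 0.6 0" --pt "0 -6 0 6.06 -15.2 1 0" --pt "0 -6 0 6.06 -15.8 1.5 0" --pt "0 -6 0 6.06 -16.05 2 0" --pt "0 -6 0 6.06 -16.05 2.14 0" --pt "0 -6 0 6.06 -16.05 2.14 0"

```text
time_s: 6.03
position: [0.5016, -0.2629, 0.2989]
tcp_rot: [[-0.889, -0.13, 0.44], [-0.113, 0.992, 0.064], [-0.444, 0.008, -0.896]]
force: [-0.1, 0.1, -4.1]
opening: 0.384
grasp_force: 30.0
```

```bash
python3 - <<'E'
from g import *
from h import *
from rig import optics
import pickle
go(nip+.17*n,Rf)
s=read_state();print(s["joint_positions"],s["moment"])
cs={k:optics.capture(k) for k in("side","top","wrist")};pickle.dump((s,cs),open("c1.pkl","wb"))
R=np.array(s["tcp_rot"]);p=np.array(s["position"])
up=lambda im,u,w,h,f:(cv2.resize(im[int(u[1])-h//2:int(u[1])+h//2,int(u[0])-w//2:int(u[0])+w//2],(w*f,h*f),interpolation=cv2.INTER_CUBIC),(int(u[0])-w//2,int(u[1])-h//2))
m=p+R[:,2]*.08
out=[]
for k in("side","top"):
    u=proj(cs[k],m)[0];a,o=up(cs[k]["image"],u,100,150,4);print(k,o);out.append(a)
cv2.imwrite("pics/c1.png",cv2.convertScaleAbs(np.hstack(out),alpha=1.5))
for z in (.041,.115): print(z,[proj(cs[k],p+R[:,2]*z)[0].round(1) for k in cs if k!="wrist"])
E
```

```text
t 6.0333 pos [ 0.5016 -0.2629  0.2989] F [-0.1  0.1 -4.1] row [-0.167, -0.721, -0.495, 2.029, -0.758, 0.351]
[ -51.4290404    14.30661757  101.15354504   28.31512184   54.04211344
 -163.52390882] [-0.04709761  0.63504811 -0.00460819]
side (327, 133)
top (405, 129)
0.041 [array([372.2, 192. ]), array([467.7, 213.9])]
0.115 [array([381.4, 221.3]), array([445.1, 197.1])]
```

View pics/c1.png

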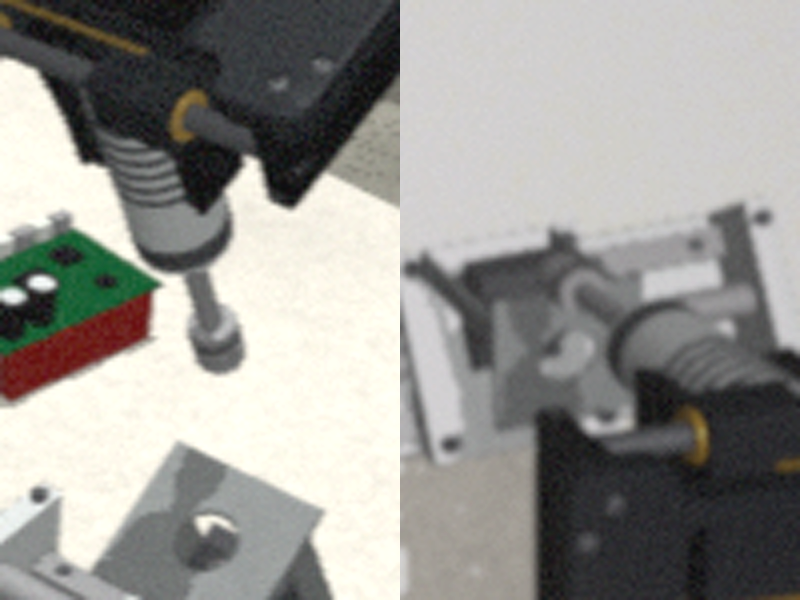

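```bash
cat >> g.py <<'E'
Rz=lambda a:Ro.from_euler('z',a,degrees=True).as_matrix()
Rt=Rf@Rz(60)
E
python3 - <<'E'
from g import *
go(nip+.17*n,Rt)
E
```

```text
t 6.1833 pos [ 0.5019 -0.2624  0.3007] F [ 0.3  0.1 -3.5] row [-0.528, -0.536, 11.516, 2.066, -0.771, 0.395]
```

send_rows --pt "0 0 1 0 0 -0.3 0" --pt "0 0 2 0 0 -0.5 0" --pt "0 0 3 0 0 -0.5 0" --pt "0 0 4 0 0 -0.5 0" --pt "0 0 5 0 0 -0.5 0" --pt "0 0 6 0 0 -0.5 0" --pt "0 0 7 0 0 -0.5 0" --pt "0 0 8 0 0 -0.5 0" --pt "0 0 9 0 0 -0.5 0" --pt "0 0 10 0 0 -0.5 0" --pt "0 0 11.5 0 0 -0.5 0" --pt "0 0 11.5 0 0 -0.5 0" --pt "0 0 11.5 0 0 -0.5 0"

```text
time_s: 7.27
position: [0.4956, -0.2638, 0.3156]
tcp_rot: [[-0.588, 0.676, 0.444], [0.773, 0.632, 0.061], [-0.239, 0.379, -0.894]]
force: [0.6, -0.3, -3.4]
opening: 0.383
grasp_force: 30.0
```

```bash
python3 - <<'E'
from g import *
go(nip+.17*n,Rt); print(read_state()["joint_positions"])
E
```

```text
t 7.2667 pos [ 0.4956 -0.2638  0.3156] F [ 0.6 -0.3 -3.4] row [-0.689, -0.171, 0.066, 0.502, -2.173, 0.933]
[ -52.14225167   12.66325752  100.54241449   27.86431316   56.05633893
 -105.83071622]
```

send_rows --pt "-0.3 -0.1 0 0.2 -0.8 0 0" --pt "-0.69 -0.17 0.07 0.4 -1.6 0 0" --pt "-0.69 -0.17 0.07 0.5 -2.17 0.4 0" --pt "-0.69 -0.17 0.07 0.5 -2.17 0.8 0" --pt "-0.69 -0.17 0.07 0.5 -2.17 0.93 0" --pt "-0.69 -0.17 0.07 0.5 -2.17 0.93 0" --pt "-0.69 -0.17 0.07 0.5 -2.17 0.93 0" --pt "-0.69 -0.17 0.07 0.5 -2.17 0.93 0"

```text
time_s: 7.93
position: [0.456, -0.2922, 0.263]
tcp_rot: [[-0.576, 0.652, 0.493], [0.778, 0.622, 0.086], [-0.251, 0.433, -0.866]]
force: [-0.3, 1.0, -4.3]
opening: 0.386
grasp_force: 30.0
```

```bash
cat > v.py <<'E'
from g import *
from h import *
from rig import optics
import pickle,sys
def shot(tag,rng,ctr=.09):
    s=read_state();cs={k:optics.capture(k) for k in("side","top")};pickle.dump((s,cs),open(f"{tag}.pkl","wb"))
    R=np.array(s["tcp_rot"]);p=np.array(s["position"]);m=p+R[:,2]*ctr;out=[]
    for k in cs:
        c=cs[k];u=proj(c,m)[0].astype(int);o=u-[40,58];f=5
        a=cv2.convertScaleAbs(cv2.resize(c["image"][o[1]:o[1]+116,o[0]:o[0]+80],None,fx=f,fy=f,interpolation=cv2.INTER_CUBIC),alpha=1.5)
        def ring(z,r,col,P=p,Q=R):
            t=np.linspace(0,2*np.pi,60);X=P+Q[:,2]*z+r*(np.outer(np.cos(t),Q[:,0])+np.outer(np.sin(t),Q[:,1]))
            for q in (proj(c,X)-o+.5)*f-.5: cv2.circle(a,tuple(int(round(x)) for x in q),1,col,-1)
        ring(.041,.017,(0,0,255));ring(.115,.0092,(0,0,255))
        ring(.025,.012,(255,0,0),nip,Rf@np.diag([1,-1,-1]))
        print(k,"origin",o);out.append(a)
    cv2.imwrite(f"pics/{tag}.png",np.hstack(out))
E
python3 - <<'E'
from v import *
go(nip+.17*n,Rt); print(np.round(read_state()["joint_positions"],1))
shot("v2",0)
E
```

```text
t 7.9333 pos [ 0.456  -0.2922  0.263 ] F [-0.3  1.  -4.3] row [0.001, 0.018, -0.015, 0.039, -0.017, 0.008]
[ -60.8   16.2  107.4   36.9   51.9 -122.8]
side origin [330 192]
top origin [422 172]
```

View pics/v2.png

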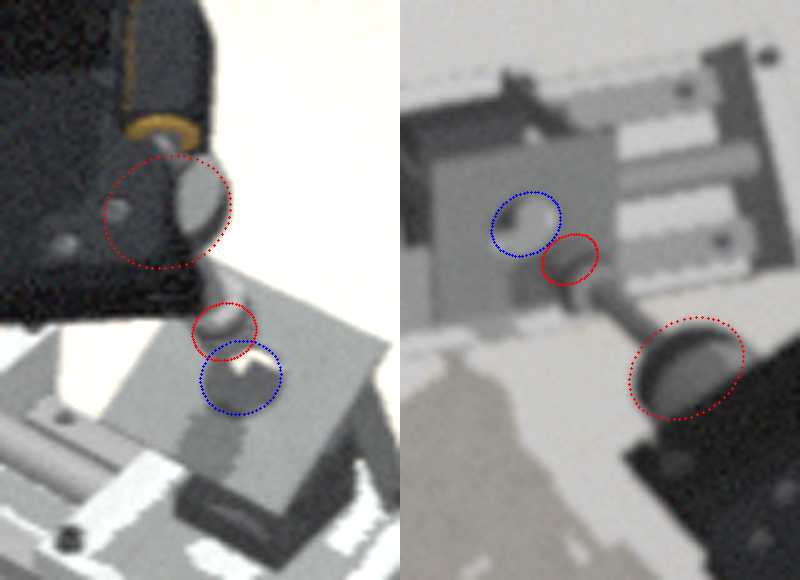

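send_rows --pt "0 0.02 0 0.04 -0.02 0.3 0" --pt "0 0.02 0 0.04 -0.02 0.6 0" --pt "0 0.02 0 0.04 -0.02 0.9 0" --pt "0 0.02 0 0.04 -0.02 1.17 0" --pt "0 0.02 0 0.04 -0.02 1.17 0" --pt "0 0.02 0 0.04 -0.02 1.17 0"

```text
time_s: 8.53
position: [0.4717, -0.2879, 0.2301]
tcp_rot: [[-0.576, 0.654, 0.491], [0.78, 0.62, 0.09], [-0.245, 0.434, -0.867]]
force: [-0.2, -0.8, -3.1]
opening: 0.388
grasp_force: 30.0
```

```bash
python3 - <<'E'
from v import *
go(nip+.135*n,Rt); s=read_state();print("Ftool",np.array(s["tcp_rot"]).T@s["force"],s["moment"])
shot("v3",0)
E
```

```text
t 8.5333 pos [ 0.4717 -0.2879  0.2301] F [-0.2 -0.8 -3.1] row [0.005, -0.042, -0.047, -0.045, 0.027, -0.045]
Ftool [ 0.30540088 -1.98196218  2.49362718] [-0.22134201  0.69615835 -0.04425948]
side origin [333 204]
top origin [411 164]
```

View pics/v3.png

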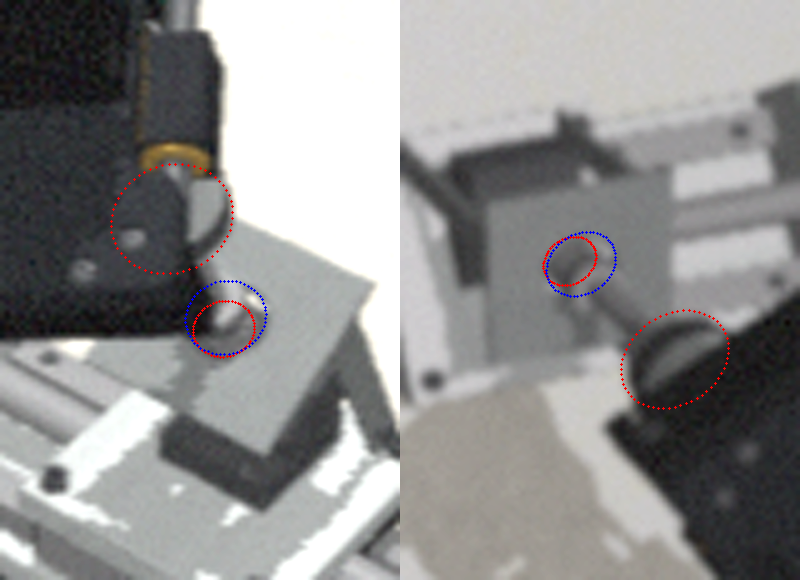

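send_rows --pt "0 -0.04 0 -0.04 0.03 0.15 0" --pt "0 -0.04 0 -0.04 0.03 0.3 0" --pt "0 -0.04 0 -0.04 0.03 0.45 0" --pt "0 -0.04 0 -0.04 0.03 0.58 0" --pt "0 -0.04 0 -0.04 0.03 0.58 0" --pt "0 -0.04 0 -0.04 0.03 0.58 0"

```text
time_s: 9.13
position: [0.4809, -0.2874, 0.2162]
tcp_rot: [[-0.575, 0.654, 0.492], [0.78, 0.62, 0.086], [-0.249, 0.433, -0.866]]
force: [-3.0, -1.0, -2.6]
opening: 0.387
grasp_force: 30.0
```

```bash
cat > st.py <<'E'
from g import *
s=read_state();R=np.array(s["tcp_rot"]);p=np.array(s["position"])
m=p+R[:,2]*.115;print("mouth in nipple frame",np.round(np.stack([np.cross(uy,n),uy,n])@(m-nip),4),"Ftool",np.round(R.T@s["force"],1),"M",np.round(s["moment"],2),"ang",np.degrees(np.arccos(-R[:,2]@n)),s["opening"])
go(nip+.115*n,Rt)
E
python3 st.py
```

```text
mouth in nipple frame [-0.0004 -0.0005  0.002 ] Ftool [ 1.6 -3.7  0.7] M [-0.29  1.47 -0.07] ang 0.08662881725806282 0.38747753375541727
t 9.1333 pos [ 0.4809 -0.2874  0.2162] F [-3.  -1.  -2.6] row [-0.013, 0.012, -0.038, 0.003, 0.016, 0.066]
```

send_rows --pt "0 0 0 0.02 -0.035 0 0" --pt "0 0 0 0.02 -0.035 0 0" --pt "0 0 0 0.02 -0.035 0 0"

```text
time_s: 9.38
position: [0.4802, -0.2875, 0.2161]
tcp_rot: [[-0.574, 0.654, 0.493], [0.78, 0.62, 0.086], [-0.25, 0.434, -0.866]]
force: [-2.3, -0.5, -2.1]
opening: 0.384
grasp_force: 30.0
```

```bash
python3 st.py
```

```text
mouth in nipple frame [-0.0009 -0.0005  0.0023] Ftool [ 1.4 -2.7  0.6] M [-0.26  1.21  0.02] ang 0.10467210613534376 0.3844868533740746
t 9.3833 pos [ 0.4802 -0.2875  0.2161] F [-2.3 -0.5 -2.1] row [0.0, 0.021, -0.046, -0.007, 0.035, 0.076]
```

send_rows --pt "0 0 0 0.03 -0.052 0 0" --pt "0 0 0 0.03 -0.052 0 0" --pt "0 0 0 0.03 -0.052 0 0"

```text
time_s: 9.63
position: [0.4793, -0.2878, 0.2156]
tcp_rot: [[-0.573, 0.653, 0.495], [0.78, 0.62, 0.086], [-0.25, 0.435, -0.865]]
force: [-1.4, 0.8, -0.6]
opening: 0.384
grasp_force: 30.0
```

```bash
python3 st.py; python3 -c "
from v import *
shot('v4',0)"
```

```text
mouth in nipple frame [-0.0019 -0.0006  0.0024] Ftool [ 1.6 -0.7 -0.2] M [0.07 0.43 0.13] ang 0.1582295657760306 0.38417271363530486
t 9.6333 pos [ 0.4793 -0.2878  0.2156] F [-1.4  0.8 -0.6] row [0.012, 0.029, -0.047, -0.023, 0.069, 0.079]
side origin [336 209]
top origin [407 159]
```

View pics/v4.png

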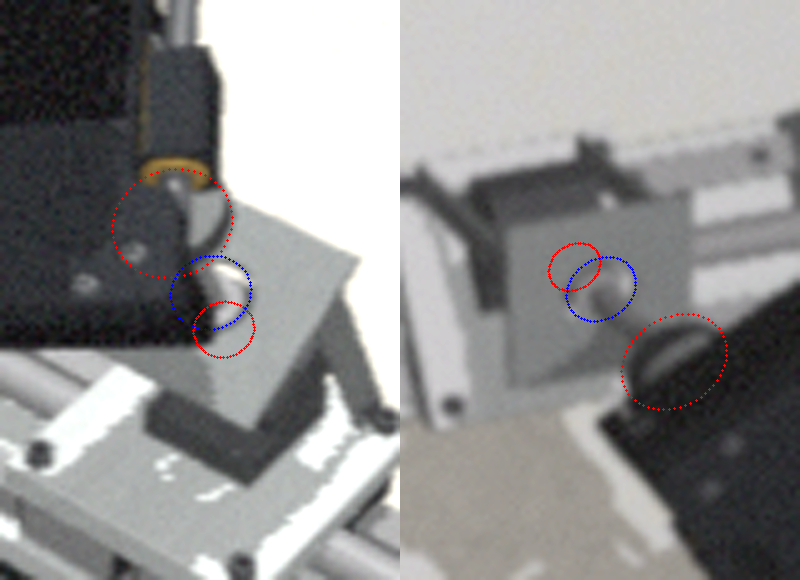

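send_rows --pt "0 0 0 0 0 0.05 0" --pt "0 0 0 0 0 0.1 0" --pt "0 0 0 0 0 0.15 0" --pt "0 0 0 0 0 0.2 0" --pt "0 0 0 0 0 0.2 0"

```text
time_s: 10.15
position: [0.4822, -0.2868, 0.2093]
tcp_rot: [[-0.573, 0.654, 0.493], [0.781, 0.619, 0.087], [-0.249, 0.435, -0.865]]
force: [4.1, 0.5, -7.1]
opening: 0.385
grasp_force: 30.0
```

```bash
python3 st.py
```

```text
mouth in nipple frame [-0.0025 -0.0001 -0.0047] Ftool [-0.2 -0.1  8.2] M [ 0.03 -0.03  0.02] ang 0.07580484818067407 0.3846228991620682
t 10.15 pos [ 0.4822 -0.2868  0.2093] F [ 4.1  0.5 -7.1] row [0.01, 0.012, -0.057, -0.044, 0.078, -0.155]
```

send_rows --pt "0 0 0 0 0 0.08 0" --pt "0 0 0 0 0 0.16 0" --pt "0 0 0 0 0 0.24 0" --pt "0 0 0 0 0 0.32 0" --pt "0 0 0 0 0 0.4 0" --pt "0 0 0 0 0 0.4 0" --pt "0 0 0 0 0 0.4 0"

```text
time_s: 10.73
position: [0.4876, -0.2864, 0.2006]
tcp_rot: [[-0.574, 0.653, 0.494], [0.779, 0.621, 0.085], [-0.251, 0.434, -0.865]]
force: [-6.5, 1.3, 8.0]
opening: 0.385
grasp_force: 30.0
```

```bash
python3 st.py
```

```text
mouth in nipple frame [-0.0021 -0.0008 -0.0149] Ftool [  2.7  -0.  -10. ] M [0.35 0.59 0.29] ang 0.16204906979706066 0.38548939024804
t 10.7333 pos [ 0.4876 -0.2864  0.2006] F [-6.5  1.3  8. ] row [0.003, 0.032, -0.032, -0.024, 0.077, -0.496]
```

send_rows --pt "0 0 0 0 0 0.07 0" --pt "0 0 0 0 0 0.15 0" --pt "0 0 0 0 0 0.15 0" --pt "0 0 0 0 0 0.15 0"

```text
time_s: 11.07
position: [0.4897, -0.2862, 0.1971]
tcp_rot: [[-0.574, 0.653, 0.494], [0.779, 0.621, 0.085], [-0.252, 0.434, -0.865]]
force: [-8.5, 0.9, 12.5]
opening: 0.385
grasp_force: 30.0
```

```bash
python3 st.py
```

```text
mouth in nipple frame [-0.0021 -0.0009 -0.019 ] Ftool [  2.4   0.4 -14.9] M [0.42 0.7  0.35] ang 0.18255794993991953 0.3854273129748699
t 11.0667 pos [ 0.4897 -0.2862  0.1971] F [-8.5  0.9 12.5] row [0.003, 0.036, -0.029, -0.021, 0.076, -0.633]
```

send_rows --pt "0 0 0 0 0 0 0" --pt "0 0 0 0 0 0 0" --pt "0 0 0 0 0 0 0" --pt "0 0 0 0 0 0 0" --pt "0 0 0 0 0 0 0" --pt "0 0 0 0 0 0 0" --pt "0 0 0 0 0 0 0" --pt "0 0 0 0 0 0 0"

```text
time_s: 11.73
position: [0.4897, -0.2862, 0.1972]
tcp_rot: [[-0.574, 0.653, 0.494], [0.779, 0.621, 0.085], [-0.252, 0.434, -0.865]]
force: [-9.0, 1.1, 11.6]
opening: 0.386
grasp_force: 30.0
```

```bash
python3 st.py; python3 -c "
from v import *
shot('v5',0,.05)"
```

```text
mouth in nipple frame [-0.0021 -0.0009 -0.0189] Ftool [  3.1  -0.2 -14.5] M [0.43 0.63 0.38] ang 0.18880502901363044 0.3864307369302492
t 11.7333 pos [ 0.4897 -0.2862  0.1972] F [-9.   1.1 11.6] row [0.003, 0.038, -0.029, -0.021, 0.076, -0.629]
side origin [334 204]
top origin [412 164]
```

View pics/v5.png

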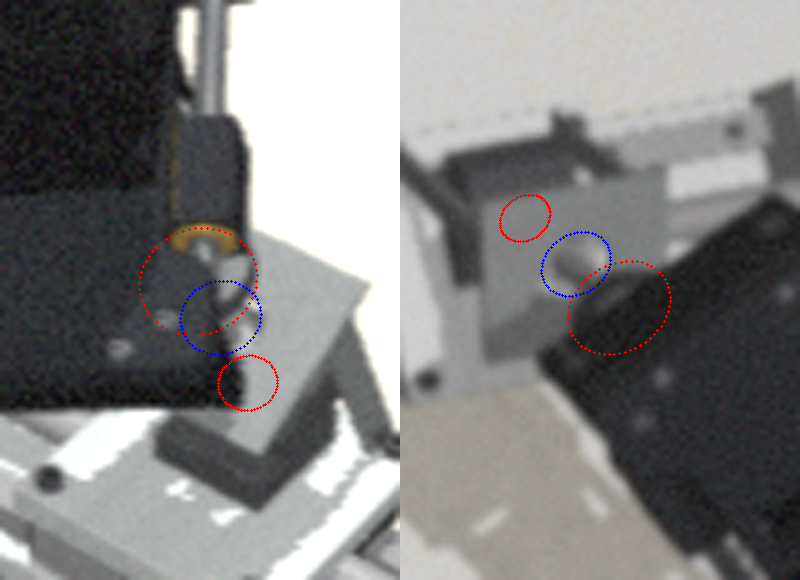

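The picture shows the shoulder about where the red ring predicts (top ring centre about (620,308)), so the gun has not slipped in the grip. The push is steady at about 17.5 N, which means about 12–13 mm of the stroke is used. Handing in.

```bash
python3 -c "
from rig import bot
print(bot.hand_in())"
```

```text
the job is handed in; nothing more can be done
None
```

I handed the job in with the gun still gripped and pressed down on the nipple: force readings show the coupler snapped on, and about 12–13 mm of the 14 mm stroke is used by my estimate from push force and travel; the hand-in gave no verdict.

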